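# Close a pressure filter holder with a T-key, in cross order

## Task

Finish closing the stainless filter holder with the T-handled key: two opposite wing nuts are already about half-way (wings at about 45 degrees), the other two are still loose (wings pointing to the middle), so first turn the loose two clockwise to about half-way as well. Then take all four on to their stops (wings lying along the rim) in cross order: one nut, the nut opposite it, and only then the other two. Turn the nuts with the key only, keeping the fingers off the holder, hang the key back in its rest as you found it, and leave the glassware around them alone.

Things in the scene. Friction and masses are not known exactly. Their poses are not given: they have to be found in the camera images.
- nut0 (a joint): Turn of wing nut 0, rad, growing clockwise seen from above: 0 loose, wings pointing at the holder's centre; 0.785 half-way, wings at 45 degrees; 1.571 hard stop, home, wings along the rim. Stays where left; needs 0.15 N m. Nuts are numbered round the ring, 90 degrees apart: 0 is opposite 2, 1 opposite 3. Nuts 0 and 2 start at 0 to 0.25, 1 and 3 at 0.65 to 0.9.
- nut1 (a joint): Turn of wing nut 1, rad, as for nut0.
- nut2 (a joint): Turn of wing nut 2, rad, as for nut0.
- nut3 (a joint): Turn of wing nut 3, rad, as for nut0.
- nut0_top (a point): Point on the axis of wing nut 0 at the height of its wing tips, 106 mm above the bench; the key comes down over it from above. Brass wing nut: two upright wings 6 mm thick, 60 mm across both, standing 20 mm above a hub of 18 mm diameter. The x axis lies along the wings (either way round is the same), z is up; it turns with the nut.
- nut1_top (a point): The same for wing nut 1.
- nut2_top (a point): The same for wing nut 2.
- nut3_top (a point): The same for wing nut 3.
- holder: Stainless pressure filter holder, fixed to the bench: two clamped round discs of 210 mm diameter, upper face 72 mm above the bench, on three short feet, with a stubby inlet 32 mm wide, its top 100 mm above the bench, in the middle and four wing nuts on a circle of 75 mm radius. Origin under its centre, on the bench.
- key_bar (a point): Centre of the crossbar of the steel T-handled key (about 0.35 kg), where it is gripped. The crossbar is square, 16 mm wide and high, 122 mm long, along this point's y axis; z is up. A 12 mm round shank leads down to a forked foot whose prong tips are 100 mm below this point. At the start the key hangs in its rest.
- key: Forked foot of the key; origin midway between the prong tips, axes as at the crossbar. 52 mm long in y, 29 mm wide in x: two prongs with a slot 13 mm wide, 18 mm deep that runs along y (parallel to the crossbar), open below and at both ends. It goes down over a nut's wings: engaged with the prong tips 15 mm below the wing tips; then about 0.11 rad of play either way before the nut turns.
- rest_seat (a point): Where the centre of the key's crossbar belongs in the key rest, 120 mm above the bench. The fixed rest: grey base 120 x 170 mm, two upright dark steel cheeks 76 mm long in x, 12 mm thick, 70 mm apart in y, tops 112 mm above the bench. The crossbar lies across both cheek tops, along this point's y; shank and fork hang between the cheeks, open at both x ends.
- flask_mid (a point): Bystander, to be left alone: conical glass flask, 72 mm wide, 100 mm high; point at its centre, 50 mm above its underside.
- dish_mid (a point): Bystander, to be left alone: flat round glass dish, 94 mm wide, 17 mm high; point at its centre, 8 mm above its underside.
- reagent_mid (a point): Bystander, to be left alone: brown glass bottle with cap, 70 mm wide, 140 mm high; point at its centre, 70 mm above its underside.
- beaker_mid (a point): Bystander, to be left alone: glass beaker, 72 mm wide, 90 mm high; point at its centre, 45 mm above its underside.
Not all that is in view belongs to the job. Leave any red look-alike of the key alone. Leave any red look-alike of the holder alone.

How it is judged (in metres and radians):
On the way, in this order (a step that is already met when the one before it is completed fails the run):
1. All four nuts are about half-way (each between 0.45 and 1.15 rad) (value of joint nut0 between 0.45 and 1.15 rad and value of joint nut1 between 0.45 and 1.15 rad and value of joint nut2 between 0.45 and 1.15 rad and value of joint nut3 between 0.45 and 1.15 rad), for 0.2 s.
2. Two opposite nuts are home (past 1.4 rad) while the other two are still short of 1.2 rad (((value of joint each of nut0, nut2 above 1.4 rad and value of joint each of nut1, nut3 below 1.2 rad) or (value of joint each of nut1, nut3 above 1.4 rad and value of joint each of nut0, nut2 below 1.2 rad))), for 0.2 s.
3. All four nuts are home (past 1.4 rad) (value of joint each of nut0, nut1, nut2, nut3 above 1.4 rad), for 0.2 s.
At the end, for the whole second after the job is handed in: All four nuts are turned past 1.4 rad, and the key hangs still in its rest: crossbar lying on both cheeks within 30 mm in x, 20 mm in y and 6 mm in height of the seat, upright within 0.12 rad and along the seat's y axis within 0.3 rad (all of step 3 and x of key_bar in the frame of rest_seat between -0.03 and 0.03 m and y of key_bar in the frame of rest_seat between -0.02 and 0.02 m and z of key_bar in the frame of rest_seat between -0.006 and 0.006 m and angle between key_bar's own z axis and vertical below 0.12 rad and angle between the y axis of key_bar and the y axis of rest_seat, either way round below 0.3 rad and linear speed of key below 0.03 m/s); the robot touches nothing.
It fails at once if The fingers press on the filter holder or its nuts (over 2 N) (contact force between the fingers and holder above 2 N).
It fails at once if A bystander is shifted by more than 30 mm or knocked over (distance of any of flask_mid, dish_mid, reagent_mid, beaker_mid from where it was at the start of the episode above 0.03 m or angle between any of flask_mid, dish_mid, reagent_mid, beaker_mid's own z axis and vertical above 0.5 rad).
It also fails if it takes over 72 s, if anything falls off the work surface, if the arm or the gripper's body presses on something with over 40 N, if the wrist force passes 120 N, or if a joint passes its speed limit or range.

## Robot

A 7-joint arm with a two-finger parallel gripper is mounted at the origin on the work surface. World frame = base frame: x ahead of the robot, y to its left, z up, the work surface at z = 0. Lengths are in mm, angles in rad, forces in N, time in s.
With the tool pointing down it reaches from about 400 to 875 mm from the base axis. Payload 4.4 kg.
Tool frame: the origin (TCP) lies midway between the tips of the shut fingers; the grasp point (between the pads) lies 19 mm behind it; z points along the fingers, y is the line along which they close (so a half turn about z gives the same grasp; the last joint's range is limited). The gripper opens to 85 mm and grips with 20 to 120 N. Pads are 22 mm wide; open, the fingers measure 114 mm over their backs; the gripper's body (76 mm by 85 mm) begins 54 mm behind the grasp point. The pads swing forward as they close: fully open they stand 13 mm farther back than shut.
Start: joints at [-1.302, 0.628, 0.038, 1.517, -0.027, 0.996, -0.02], TCP at [213.554, 613.932, 231.313] pointing down, gripper open.
Joint ranges: [-3.06, 3.06], [-0.37, 2.12], [-1.25, 1.32], [0.18, 2.47], [-1.1, 4.24], [0.23, 1.98], [-2.94, 2.94]. Speed limits (rad/s): [2.57, 2.57, 3.14, 3.14, 3.14, 3.14, 3.14].

## Interface

Orientations are given as [roll, pitch, yaw] about the fixed x, y, z axes, in that order (R = Rz(yaw) Ry(pitch) Rx(roll)).
In Python, from cell import read_state, get_image, finish_job gives the robot as it stands.
- The arm moves only by the tool send_rows, never from a script. Its argument "series" is a list of rows, each an object of numbers: "ax", "ay", "az": the turn, a rotation vector about the tool's x, y, z in rad; "dx", "dy", "dz": the shift along the tool's x, y, z in cm; "hand": the closure, from 0 (fully open) to 1 (shut). In form: [{"ax": .., "ay": .., "az": .., "dx": .., "dy": .., "dz": .., "hand": ..}, ...]. A call has 1 to 10 rows; each row is the pose to reach, as a shift and turn from the pose commanded when the call began, along the tool's axes at that moment; what a row does not reach only later rows make up. A row lasts 1/10 s, in which the tool goes at most 50 mm and 8.59 degrees, less where a joint would pass 70% of its speed; a pose out of reach is approached as far as the arm can. A call with a gripper value outside its range is refused whole. The fingers move at their own pace and stop on an object; the grip force is fixed at half the most. Time passes only in rows, so rows that repeat a pose let the fingers close. It gives the time, the measured TCP pose, the force, the opening and the grip force at its end, in the units of the state.
- read_state(): the state, without advancing time (a new reading comes with each control period).
- get_image(name): name is "side" or "top"; returns a dict with "pixels" (420x560x3 uint8, red, green, blue), "mtx" (3x3 intrinsics, pixels), "R" (3x3) and "t" (3): a world point X has camera coordinates R X + t. Camera axes: x right, y down, z forward; pixel columns grow to the right and rows downward; lengths in mm; the calibration is good to about 2 mm. A picture is of the moment at which its call begins. There is no depth.
- finish_job(): hands the job in; it is judged then, once.
The state is a dict: "clock": time; "qpos": joint angles; "qd": joint speeds; "tau": joint torques, N m; "eef_pos": TCP position; "tool_rot": TCP orientation; "force": force on the tool from outside, world axes, zero at the start; "torque": the same for the moment, N m; "width": finger opening in mm; "gripper_force": force on a finger pad.
Only numpy, scipy, OpenCV 4.12 (cv2) and the standard library are available. Lean on these libraries where they do the work, as an engineer would, in place of code of your own. Each camera call takes 0.05 s, during which the arm holds its last target. There are 200 camera calls.

## Working session

There is one attempt and no reset: what is moved stays moved. The work goes in short steps, Python scripts to look and compute and a tool call to move; the robot and the scene stay as the last step left them, time stands still between calls to the robot, and variables do not carry over. Pictures are saved under pics/ and viewed, at most 12 in all, crops included, and the job is handed in when it is done.

Besides the shell and the picture viewer there is one more tool, called after ">>>" in YAML: its name, and indented under it one key for each argument. send_rows: Moves the arm, as the interface text tells. Its arguments: {"type":"object","properties":{"series":{"type":"array","items":{"type":"object","properties":{"ax":{"type":"number"},"ay":{"type":"number"},"az":{"type":"number"},"dx":{"type":"number"},"dy":{"type":"number"},"dz":{"type":"number"},"hand":{"type":"number"}}}}},"required":["series"]}

```bash
mkdir -p pics; cat > h.py <<'E'
import numpy as np, cv2, json
from cell import read_state, get_image, finish_job
def snap(name,tag):
    d=get_image(name); np.savez(f'pics/{tag}.npz',**{k:np.array(v) for k,v in d.items()})
    cv2.imwrite(f'pics/{tag}.png',np.array(d['pixels'])[:,:,::-1]); return d
def load(tag): return dict(np.load(f'pics/{tag}.npz'))
def ray(d,u,v,z):
    K,R,t=[np.array(d[k],float) for k in('mtx','R','t')]; t=t.ravel()
    w=R.T@np.linalg.solve(K,[u,v,1]); c=-R.T@t
    return c+w*(z-c[2])/w[2]
def proj(d,X):
    K,R,t=[np.array(d[k],float) for k in('mtx','R','t')]; p=K@(R@np.array(X,float)+t.ravel()); return p[:2]/p[2]
def crop(tag,u0,v0,u1,v1,s,out):
    im=cv2.imread(f'pics/{tag}.png')[v0:v1,u0:u1]; cv2.imwrite(f'pics/{out}.png',cv2.resize(im,None,fx=s,fy=s,interpolation=cv2.INTER_CUBIC))
E
python3 - <<'E'
from h import *
print(read_state())
a=snap('top','t0');b=snap('side','s0')
for d in(a,b): print(d['mtx'],-np.array(d['R']).T@np.array(d['t']).ravel(),d['R'])
E
```

```text
{'clock': 0.0, 'qpos': array([-1.3017971 ,  0.62937555,  0.03842174,  1.51836686, -0.02701081,
        0.99629923, -0.01998762]), 'qd': array([ 2.21592983e-04, -1.13658750e-03,  2.10487008e-03,  9.90880534e-04,
        2.58836008e-03, -7.58873720e-05, -1.68142535e-03]), 'tau': array([ 9.69634166e-04, -5.63410771e+01,  1.22617912e+00, -1.93439448e+01,
        1.09073496e-02,  1.04181049e-02,  2.26327688e-05]), 'eef_pos': array([213.32886423, 613.33037132, 230.37001813]), 'tool_rot': array([-3.13966094e+00,  6.10368178e-06,  2.80681630e+00]), 'force': array([ 0.74064137,  0.11833566, -0.53506537]), 'torque': array([-0.02106206,  0.05942176, -0.02681736]), 'gripper_force': 0.0, 'width': 85.46914206588461}
[[503.84535172   0.         285.36072704]
 [  0.         503.84535172 206.5190618 ]
 [  0.           0.           1.        ]] [ 382.98886913  -14.37092107 1434.61311284] [[ 0.02933815 -0.99944661 -0.0156766 ]
 [-0.99626592 -0.02796355 -0.08168391]
 [ 0.08120033  0.01801452 -0.99653499]]
[[503.05692032   0.         283.37813618]
 [  0.         503.05692032 213.6450131 ]
 [  0.           0.           1.        ]] [ 173.73524416 -814.31297909 1132.13640501] [[ 0.92406197 -0.38187794 -0.0166947 ]
 [-0.30097752 -0.6999876  -0.64763407]
 [ 0.23563108  0.60347875 -0.7617686 ]]
```

View pics/t0.png

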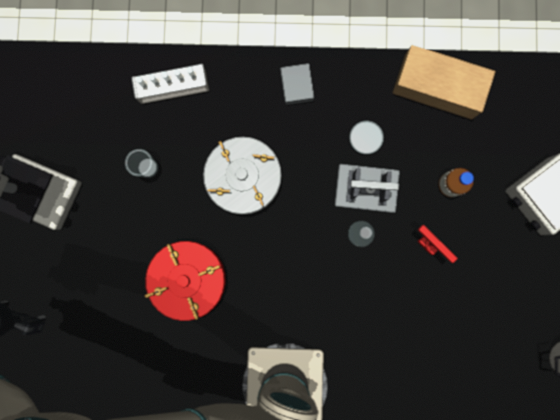

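View pics/s0.png

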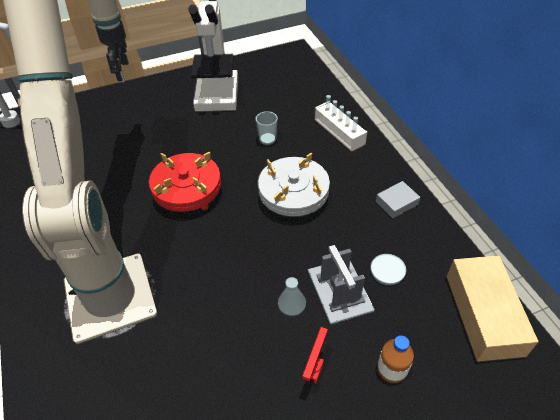

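The steel holder is at top (242,175), and its red look-alike at (185,281). The steel key sits on the grey rest at (374,185), with the red key lying at (437,244). I choose the two steel ones and check them in a close crop.

```bash
python3 - <<'E'
from h import *
im=cv2.imread('pics/t0.png')
a=cv2.resize(im[130:220,197:287],(540,540),interpolation=cv2.INTER_CUBIC)
b=cv2.resize(im[160:215,332:402],None,fx=5,fy=5,interpolation=cv2.INTER_CUBIC)[:, :250+0] if 0 else None
cv2.imwrite('pics/c1.png',a)
crop('t0',325,150,425,220,8,'c2')
crop('s0',300,235,380,325,6,'c3')
E
```

```text
(no output)
```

View pics/c1.png

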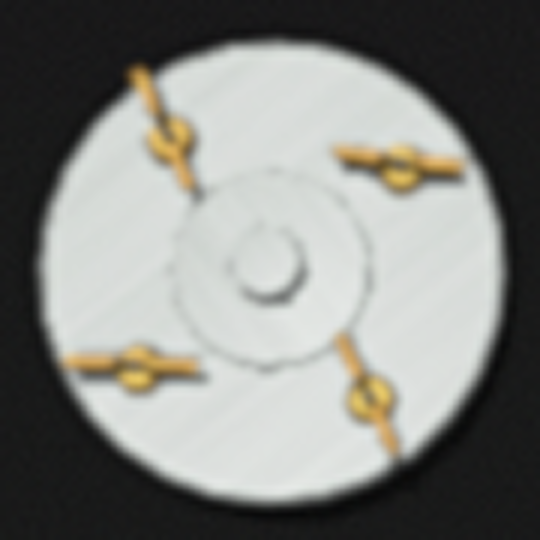

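View pics/c2.png

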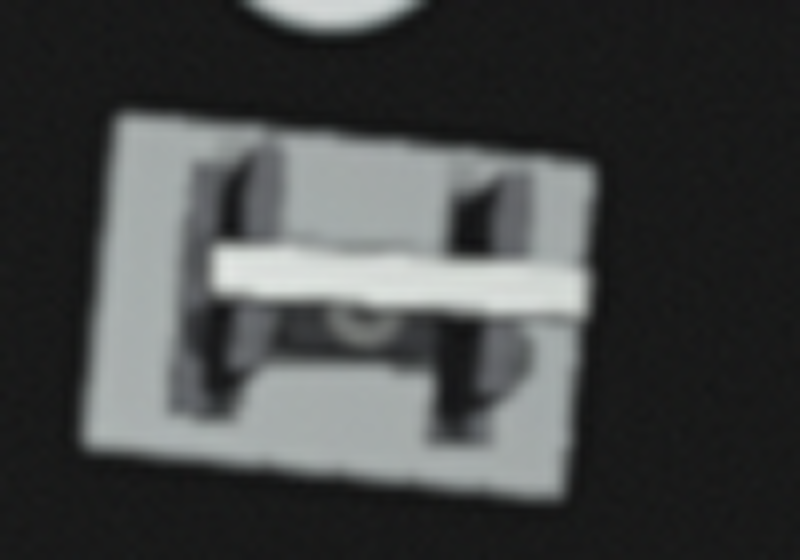

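```bash
python3 - <<'E'
from h import *
d=load('t0')
f1=lambda p,z:ray(d,197+(p[0]+.5)/6-.5,130+(p[1]+.5)/6-.5,z)[:2]
f2=lambda p,z:ray(d,325+(p[0]+.5)/8-.5,150+(p[1]+.5)/8-.5,z)[:2]
c1=f1((271.5,271.5),72);c2=f1((268,264),100);print('holder',c1,c2)
n=dict(A=[(135,70),(197,192)],B=[(335,153),(466,168)],C=[(343,335),(398,460)],D=[(63,361),(200,368)])
hub=dict(A=(172,142),B=(401,168),C=(370,399),D=(138,368))
P=[]
for k,(p,q) in n.items():
    a,b=f1(p,106),f1(q,106);m=(a+b)/2;P.append(m)
    h=f1(hub[k],88)
    print(k,m.round(1),'hub',h.round(1),'len',np.linalg.norm(a-b).round(1),'wing',np.arctan2(*(b-a)[::-1]).round(3),'rad',np.arctan2(*(m-c1)[::-1]).round(3),np.linalg.norm(m-c1).round(1),np.arctan2(*(h-c1)[::-1]).round(3))
print('mean',np.mean(P,0),np.mean([f1(h,88) for h in hub.values()],0))
bar=[f2(p,128) for p in[(213,243),(213,293),(590,318),(592,268)]]
l=(bar[0]+bar[1])/2;r=(bar[2]+bar[3])/2
print('bar',(l+r)/2,np.linalg.norm(l-r),np.linalg.norm(bar[0]-bar[1]),'ydir',np.arctan2(*(l-r)[::-1]))
for z in(0,12):
  B=[f2(p,z) for p in[(118,112),(598,160),(568,498),(82,448)]]
  print('base',np.mean(B,0),np.linalg.norm(B[0]-B[1]),np.linalg.norm(B[1]-B[2]),np.arctan2(*(B[0]-B[1])[::-1]),np.arctan2(*(B[3]-B[2])[::-1]))
s=read_state();print(np.linalg.norm(s['eef_pos'][:2]))
E
```

```text
holder [577.48817037 131.67777003] [576.82077034 130.3622908 ]
A [634.6 177.5] hub [633.  177.1] len 62.0 wing -2.639 rad 0.676 73.2 0.686
B [624.   72.4] hub [623.8  73.2] len 58.8 wing -1.659 rad -0.906 75.3 -0.901
C [517.7  82.2] hub [518.8  83.7] len 60.8 wing -2.696 rad -2.45 77.6 -2.456
D [529.4 188.6] hub [529.9 188.4] len 61.0 wing -1.594 rad 2.272 74.5 2.269
mean [576.41521187 130.17011015] [576.37232276 130.59839398]
bar [ 553.18411017 -221.9080023 ] 122.89611526118676 16.41090426013301 ydir 1.5314374821643655
base [ 560.83799911 -220.77349714] 172.35729723737032 121.98233043251471 1.4965841258032395 1.4957342544586563
base [ 559.35035792 -219.04701709] 170.91559316514696 120.96199404210562 1.4965841258032393 1.495734254458656
649.4342706396691
```

View pics/c3.png

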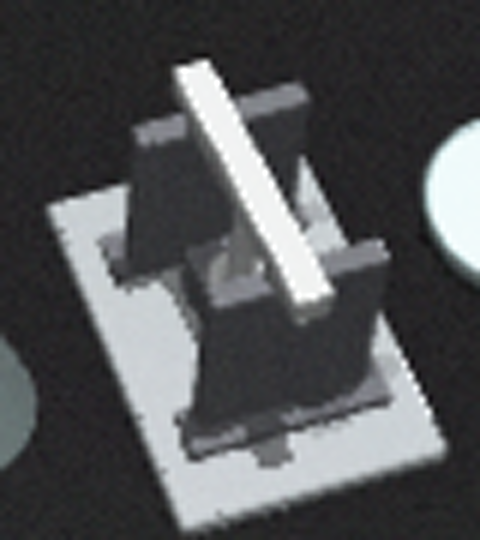

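Both crops confirm the steel items: four brass wing nuts on the holder, and a bar lying across two dark cheeks. Top-left nut A and bottom-right nut C are loose. B (top-right) and D (bottom-left) are half-way.

```bash
cat > mv.py <<'E'
import numpy as np,sys
# args: x y z yaw (commanded now) then waypoints x y z yaw ; prints shift in tool axes from the first
v=np.array(sys.argv[1:],float).reshape(-1,4)
for i in range(1,len(v)):
    p=v[i-1];c,s=np.cos(p[3]),np.sin(p[3]);d=(v[i]-p)
    print(i,'dx %.2f dy %.2f dz %.2f cm az %.3f'%((d[0]*c+d[1]*s)/10,(d[0]*s-d[1]*c)/10,-d[2]/10,-d[3]))
E
python3 mv.py 213.5 613.9 231.3 2.807  480 150 231.3 1.531  553.2 -221.9 231.3 1.531  553.2 -221.9 101 1.531
```

```text
1 dx -40.41 dy -35.07 dz -0.00 cm az 1.276
2 dx -36.87 dy 8.79 dz -0.00 cm az -0.000
3 dx 0.00 dy 0.00 dz 13.03 cm az -0.000
```

>>> send_rows:
  series:
    - {"dx":-34,"dy":-30,"dz":0,"az":1.276,"hand":0}
    - {"dx":-34,"dy":-30,"dz":0,"az":1.276,"hand":0}
    - {"dx":-34,"dy":-30,"dz":0,"az":1.276,"hand":0}
    - {"dx":-34,"dy":-30,"dz":0,"az":1.276,"hand":0}
    - {"dx":-34,"dy":-30,"dz":0,"az":1.276,"hand":0}
    - {"dx":-34,"dy":-30,"dz":0,"az":1.276,"hand":0}
    - {"dx":-34,"dy":-30,"dz":0,"az":1.276,"hand":0}
    - {"dx":-34,"dy":-30,"dz":0,"az":1.276,"hand":0}
    - {"dx":-34,"dy":-30,"dz":0,"az":1.276,"hand":0}
    - {"dx":-34,"dy":-30,"dz":0,"az":1.276,"hand":0}

```text
invalid input at $.series[0]: expected keys ax, ay, az, dx, dy, dz, hand
```

>>> send_rows:
  series:
    - {"ax":0,"ay":0,"dx":-34,"dy":-30,"dz":0,"az":1.276,"hand":0}
    - {"ax":0,"ay":0,"dx":-34,"dy":-30,"dz":0,"az":1.276,"hand":0}
    - {"ax":0,"ay":0,"dx":-34,"dy":-30,"dz":0,"az":1.276,"hand":0}
    - {"ax":0,"ay":0,"dx":-34,"dy":-30,"dz":0,"az":1.276,"hand":0}
    - {"ax":0,"ay":0,"dx":-34,"dy":-30,"dz":0,"az":1.276,"hand":0}
    - {"ax":0,"ay":0,"dx":-34,"dy":-30,"dz":0,"az":1.276,"hand":0}
    - {"ax":0,"ay":0,"dx":-34,"dy":-30,"dz":0,"az":1.276,"hand":0}
    - {"ax":0,"ay":0,"dx":-34,"dy":-30,"dz":0,"az":1.276,"hand":0}
    - {"ax":0,"ay":0,"dx":-34,"dy":-30,"dz":0,"az":1.276,"hand":0}
    - {"ax":0,"ay":0,"dx":-34,"dy":-30,"dz":0,"az":1.276,"hand":0}

```text
clock: 1.1
eef_pos: [439.3, 211.8, 231.7]
tool_rot: [3.139, 0.003, 1.519]
force: [0.8, -0.3, -0.3]
width: 85.7
gripper_force: 0.0
```

```bash
python3 mv.py 436.2 218.9 231.3 1.531  553.2 -221.9 231.3 1.531; python3 -c "
from h import *
s=read_state();print(s['eef_pos'],s['tool_rot'],s['qpos'],s['qd'])"
```

```text
1 dx -43.58 dy 13.44 dz -0.00 cm az -0.000
[439.25826025 211.80693118 231.68868764] [3.13895893 0.00323692 1.51851557] [-0.8105759   0.42454209  0.42185727  1.96684798 -0.23240217  0.79634284
 -0.31076266] [ 0.00500336  0.00698803 -0.09810071 -0.01370253 -0.03703592  0.01516917
  0.04847124]
```

>>> send_rows:
  series:
    - {"ax":0,"ay":0,"dx":-43.5,"dy":13.4,"dz":0,"az":0,"hand":0}
    - {"ax":0,"ay":0,"dx":-43.5,"dy":13.4,"dz":0,"az":0,"hand":0}
    - {"ax":0,"ay":0,"dx":-43.5,"dy":13.4,"dz":0,"az":0,"hand":0}
    - {"ax":0,"ay":0,"dx":-43.5,"dy":13.4,"dz":0,"az":0,"hand":0}
    - {"ax":0,"ay":0,"dx":-43.5,"dy":13.4,"dz":0,"az":0,"hand":0}
    - {"ax":0,"ay":0,"dx":-43.5,"dy":13.4,"dz":0,"az":0,"hand":0}
    - {"ax":0,"ay":0,"dx":-43.5,"dy":13.4,"dz":0,"az":0,"hand":0}
    - {"ax":0,"ay":0,"dx":-43.5,"dy":13.4,"dz":0,"az":0,"hand":0}
    - {"ax":0,"ay":0,"dx":-43.5,"dy":13.4,"dz":0,"az":0,"hand":0}
    - {"ax":0,"ay":0,"dx":-43.5,"dy":13.4,"dz":0,"az":0,"hand":0}

```text
clock: 2.1
eef_pos: [552.3, -229.3, 231.3]
tool_rot: [3.141, 0.006, 1.523]
force: [-0.8, -0.2, -0.2]
width: 85.4
gripper_force: 0.0
```

>>> send_rows:
  series:
    - {"ax":0,"ay":0,"dx":0,"dy":0,"dz":3,"az":0,"hand":0}
    - {"ax":0,"ay":0,"dx":0,"dy":0,"dz":6,"az":0,"hand":0}
    - {"ax":0,"ay":0,"dx":0,"dy":0,"dz":6,"az":0,"hand":0}
    - {"ax":0,"ay":0,"dx":0,"dy":0,"dz":6,"az":0,"hand":0}
    - {"ax":0,"ay":0,"dx":0,"dy":0,"dz":6,"az":0,"hand":0}

```text
clock: 2.6
eef_pos: [553.6, -221.2, 172.7]
tool_rot: [3.139, 0.001, 1.531]
force: [-0.2, 0.1, 0.4]
width: 85.5
gripper_force: 0.0
```

>>> send_rows:
  series:
    - {"ax":0,"ay":0,"dx":0,"dy":0,"dz":3,"az":0,"hand":0}
    - {"ax":0,"ay":0,"dx":0,"dy":0,"dz":5.5,"az":0,"hand":0}
    - {"ax":0,"ay":0,"dx":0,"dy":0,"dz":7,"az":0,"hand":0}
    - {"ax":0,"ay":0,"dx":0,"dy":0,"dz":7,"az":0,"hand":0.3}
    - {"ax":0,"ay":0,"dx":0,"dy":0,"dz":7,"az":0,"hand":0.5}
    - {"ax":0,"ay":0,"dx":0,"dy":0,"dz":7,"az":0,"hand":1}
    - {"ax":0,"ay":0,"dx":0,"dy":0,"dz":7,"az":0,"hand":1}
    - {"ax":0,"ay":0,"dx":0,"dy":0,"dz":7,"az":0,"hand":1}
    - {"ax":0,"ay":0,"dx":0,"dy":0,"dz":7,"az":0,"hand":1}
    - {"ax":0,"ay":0,"dx":0,"dy":0,"dz":7,"az":0,"hand":1}

```text
clock: 3.6
eef_pos: [553.1, -221.4, 102.4]
tool_rot: [3.14, 0.0, 1.531]
force: [-1.0, 0.0, 6.9]
width: 15.4
gripper_force: 59.5
```

>>> send_rows:
  series:
    - {"ax":0,"ay":0,"dx":0,"dy":0,"dz":-2,"az":0,"hand":1}
    - {"ax":0,"ay":0,"dx":0,"dy":0,"dz":-5,"az":0,"hand":1}
    - {"ax":0,"ay":0,"dx":0,"dy":0,"dz":-9,"az":0,"hand":1}
    - {"ax":0,"ay":0,"dx":0,"dy":0,"dz":-12,"az":0,"hand":1}
    - {"ax":0,"ay":0,"dx":0,"dy":0,"dz":-14,"az":0,"hand":1}
    - {"ax":0,"ay":0,"dx":0,"dy":0,"dz":-14,"az":0,"hand":1}

```text
clock: 4.2
eef_pos: [553.9, -221.9, 243.7]
tool_rot: [3.137, 0.002, 1.531]
force: [0.3, 0.2, -4.4]
width: 15.1
gripper_force: 59.6
```

```bash
python3 -c "
from h import *
s=read_state();print(s['eef_pos'],s['tool_rot'],s['qpos'])
snap('side','s1');crop('s1',280,150,440,270,5,'c4')"
python3 mv.py  553.2 -221.9 241.3 1.531  576 0 241 3.04 634.6 177.7 241 3.64;
python3 mv.py  553.2 -221.9 241.3 1.531  576 0 241 1 634.6 177.7 241 0.5
```

```text
[ 553.8694304  -221.88686614  243.72796638] [3.13675065e+00 1.50916553e-03 1.53077757e+00] [ 0.07222526  0.56502154  0.4177324   1.67080673 -0.26934731  0.95781959
  0.54724225]
1 dx 22.26 dy 1.40 dz 0.03 cm az -1.509
2 dx -4.03 dy 18.27 dz -0.00 cm az -0.600
1 dx 22.26 dy 1.40 dz 0.03 cm az 0.531
2 dx 18.12 dy -4.67 dz -0.00 cm az 0.500
```

View pics/c4.png

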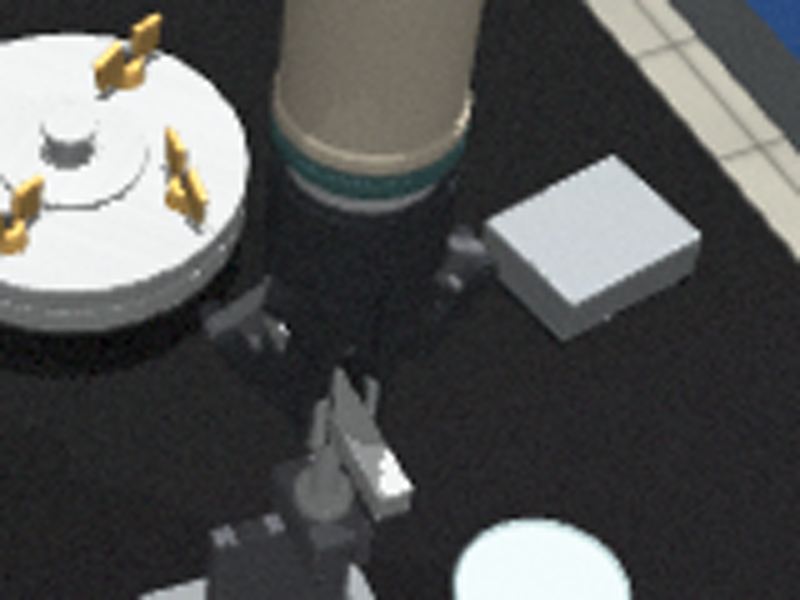

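The key is held square, upright and clear of the rest (c4, about (370,440)). Its shank points down. I'll go to nut A.

```bash
python3 mv.py  553.2 -221.9 241.3 1.531  576 0 241 2.981 634.6 177.7 241 3.64
```

```text
1 dx 22.26 dy 1.40 dz 0.03 cm az -1.450
2 dx -2.94 dy 18.48 dz -0.00 cm az -0.659
```

>>> send_rows:
  series:
    - {"ax":0,"ay":0,"dx":22.3,"dy":1.4,"dz":0,"az":-1.45,"hand":1}
    - {"ax":0,"ay":0,"dx":22.3,"dy":1.4,"dz":0,"az":-1.45,"hand":1}
    - {"ax":0,"ay":0,"dx":22.3,"dy":1.4,"dz":0,"az":-1.45,"hand":1}
    - {"ax":0,"ay":0,"dx":22.3,"dy":1.4,"dz":0,"az":-1.45,"hand":1}
    - {"ax":0,"ay":0,"dx":22.3,"dy":1.4,"dz":0,"az":-1.45,"hand":1}
    - {"ax":0,"ay":0,"dx":22.3,"dy":1.4,"dz":0,"az":-1.45,"hand":1}
    - {"ax":0,"ay":0,"dx":22.3,"dy":1.4,"dz":0,"az":-1.45,"hand":1}
    - {"ax":0,"ay":0,"dx":22.3,"dy":1.4,"dz":0,"az":-1.45,"hand":1}
    - {"ax":0,"ay":0,"dx":22.3,"dy":1.4,"dz":0,"az":-1.45,"hand":1}
    - {"ax":0,"ay":0,"dx":22.3,"dy":1.4,"dz":0,"az":-1.45,"hand":1}

```text
clock: 5.25
eef_pos: [573.8, 1.2, 238.7]
tool_rot: [-3.141, -0.005, 2.986]
force: [-0.3, 0.4, -4.5]
width: 15.4
gripper_force: 59.5
```

>>> send_rows:
  series:
    - {"ax":0,"ay":0,"dx":-2.9,"dy":18.5,"dz":0,"az":-0.66,"hand":1}
    - {"ax":0,"ay":0,"dx":-2.9,"dy":18.5,"dz":0,"az":-0.66,"hand":1}
    - {"ax":0,"ay":0,"dx":-2.9,"dy":18.5,"dz":0,"az":-0.66,"hand":1}
    - {"ax":0,"ay":0,"dx":-2.9,"dy":18.5,"dz":0,"az":-0.66,"hand":1}
    - {"ax":0,"ay":0,"dx":-2.9,"dy":18.5,"dz":0,"az":-0.66,"hand":1}
    - {"ax":0,"ay":0,"dx":-2.9,"dy":18.5,"dz":0,"az":-0.66,"hand":1}
    - {"ax":0,"ay":0,"dx":-2.9,"dy":18.5,"dz":3.5,"az":-0.66,"hand":1}
    - {"ax":0,"ay":0,"dx":-2.9,"dy":18.5,"dz":3.5,"az":-0.66,"hand":1}
    - {"ax":0,"ay":0,"dx":-2.9,"dy":18.5,"dz":3.5,"az":-0.66,"hand":1}

```text
clock: 6.15
eef_pos: [632.6, 177.2, 204.9]
tool_rot: [3.141, -0.004, -2.645]
force: [0.0, 0.0, -4.4]
width: 14.8
gripper_force: 59.7
```

```bash
python3 -c "
from h import *
s=read_state();print(s['eef_pos'],s['tool_rot'],s['qpos'])
for n in('side','top'): snap(n,n[0]+'2')
d=load('s2');u=proj(d,[634.6,177.7,110]);e=load('t2');w=proj(e,[634.6,177.7,110]);print(u,w)
a=cv2.imread('pics/s2.png');b=cv2.imread('pics/t2.png')
f=lambda im,p:cv2.resize(im[int(p[1])-35:int(p[1])+35,int(p[0])-28:int(p[0])+28],None,fx=7,fy=7,interpolation=cv2.INTER_CUBIC)
cv2.imwrite('pics/c5.png',np.hstack([f(a,u),f(b,w)]))"
```

```text
[632.56887759 177.23317894 204.85751775] [ 3.14137017 -0.0044616  -2.64500055] [-0.2236234   0.67073264 -0.15981596  1.5162675   0.12083459  0.96871647
  1.64905251]
[305.08100774 155.70555487] [223.94413877 151.09141408]
```

View pics/c5.png

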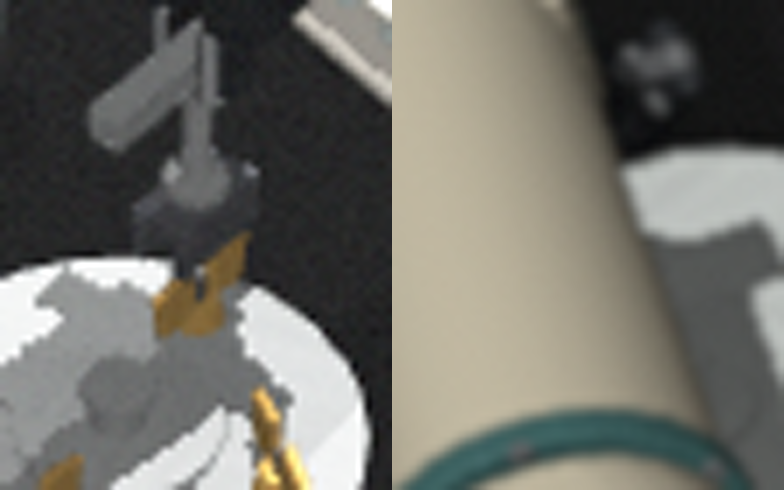

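>>> send_rows:
  series:
    - {"ax":0,"ay":0,"dx":-0.15,"dy":-0.1,"dz":0.5,"az":0,"hand":1}
    - {"ax":0,"ay":0,"dx":-0.15,"dy":-0.1,"dz":1.3,"az":0,"hand":1}
    - {"ax":0,"ay":0,"dx":-0.15,"dy":-0.1,"dz":2.2,"az":0,"hand":1}
    - {"ax":0,"ay":0,"dx":-0.15,"dy":-0.1,"dz":3.1,"az":0,"hand":1}
    - {"ax":0,"ay":0,"dx":-0.15,"dy":-0.1,"dz":3.1,"az":0,"hand":1}
    - {"ax":0,"ay":0,"dx":-0.15,"dy":-0.1,"dz":3.1,"az":0,"hand":1}

```text
clock: 6.85
eef_pos: [635.3, 178.9, 174.8]
tool_rot: [3.141, -0.001, -2.642]
force: [0.6, -0.9, -4.3]
width: 14.7
gripper_force: 59.6
```

>>> send_rows:
  series:
    - {"ax":0,"ay":0,"dx":0,"dy":0,"dz":0.1,"az":0.1,"hand":1}
    - {"ax":0,"ay":0,"dx":0,"dy":0,"dz":0.1,"az":0.2,"hand":1}
    - {"ax":0,"ay":0,"dx":0,"dy":0,"dz":0.1,"az":0.3,"hand":1}
    - {"ax":0,"ay":0,"dx":0,"dy":0,"dz":0.1,"az":0.4,"hand":1}
    - {"ax":0,"ay":0,"dx":0,"dy":0,"dz":0.1,"az":0.5,"hand":1}
    - {"ax":0,"ay":0,"dx":0,"dy":0,"dz":0.1,"az":0.6,"hand":1}
    - {"ax":0,"ay":0,"dx":0,"dy":0,"dz":0.1,"az":0.68,"hand":1}
    - {"ax":0,"ay":0,"dx":0,"dy":0,"dz":0.1,"az":0.73,"hand":1}
    - {"ax":0,"ay":0,"dx":0,"dy":0,"dz":0.1,"az":0.73,"hand":1}

```text
clock: 7.75
eef_pos: [635.6, 179.7, 174.6]
tool_rot: [3.141, 0.0, 2.912]
force: [-1.3, 0.3, -4.9]
width: 15.1
gripper_force: 59.7
```

```bash
python3 -c "
from h import *
s=read_state();print(s['eef_pos'],s['tool_rot'],s['torque'],s['force'],s['qpos'])"
```

```text
[635.55802986 179.67852014 174.57901034] [3.14099643e+00 2.81413830e-04 2.91157745e+00] [0.18305833 0.04282291 0.03659366] [-1.26192396  0.29778998 -4.87900845] [-0.34441996  0.70296279  0.04598415  1.54359735 -0.03855743  0.89536903
  1.05555247]
```

```bash
python3 mv.py 636 178.2 174.3 2.911  636 178.2 219.3 2.991  518.4 82.9 219.3 3.587 518.4 82.9 174.3 3.587
```

```text
1 dx 0.00 dy 0.00 dz -4.50 cm az -0.080
2 dx 10.20 dy -11.19 dz -0.00 cm az -0.596
3 dx -0.00 dy 0.00 dz 4.50 cm az -0.000
```

>>> send_rows:
  series:
    - {"ax":0,"ay":0,"dx":0,"dy":0,"dz":0,"az":-0.08,"hand":1}
    - {"ax":0,"ay":0,"dx":0,"dy":0,"dz":-1.5,"az":-0.08,"hand":1}
    - {"ax":0,"ay":0,"dx":0,"dy":0,"dz":-3,"az":-0.08,"hand":1}
    - {"ax":0,"ay":0,"dx":0,"dy":0,"dz":-4.5,"az":-0.08,"hand":1}
    - {"ax":0,"ay":0,"dx":0,"dy":0,"dz":-4.5,"az":-0.08,"hand":1}

```text
clock: 8.25
eef_pos: [637.4, 179.4, 222.0]
tool_rot: [3.139, 0.005, 2.992]
force: [0.8, -0.2, -4.8]
width: 14.7
gripper_force: 59.8
```

>>> send_rows:
  series:
    - {"ax":0,"ay":0,"dx":10.2,"dy":-11.2,"dz":0,"az":-0.596,"hand":1}
    - {"ax":0,"ay":0,"dx":10.2,"dy":-11.2,"dz":0,"az":-0.596,"hand":1}
    - {"ax":0,"ay":0,"dx":10.2,"dy":-11.2,"dz":0,"az":-0.596,"hand":1}
    - {"ax":0,"ay":0,"dx":10.2,"dy":-11.2,"dz":0,"az":-0.596,"hand":1}
    - {"ax":0,"ay":0,"dx":10.2,"dy":-11.2,"dz":0,"az":-0.596,"hand":1}
    - {"ax":0,"ay":0,"dx":10.2,"dy":-11.2,"dz":0,"az":-0.596,"hand":1}
    - {"ax":0,"ay":0,"dx":10.2,"dy":-11.2,"dz":0,"az":-0.596,"hand":1}
    - {"ax":0,"ay":0,"dx":10.2,"dy":-11.2,"dz":1,"az":-0.596,"hand":1}
    - {"ax":0,"ay":0,"dx":10.2,"dy":-11.2,"dz":1,"az":-0.596,"hand":1}

```text
clock: 9.15
eef_pos: [517.2, 83.9, 207.7]
tool_rot: [3.141, -0.003, -2.696]
force: [-0.8, 0.0, -4.0]
width: 14.9
gripper_force: 59.8
```

```bash
python3 -c "
from h import *
s=read_state();print(s['eef_pos'],s['tool_rot'],s['qpos'])
for n in('side','top'): snap(n,n[0]+'3')
d=load('s3');u=proj(d,[577,131,110]);e=load('t3');w=proj(e,[577,131,110])
a=cv2.imread('pics/s3.png');b=cv2.imread('pics/t3.png')
f=lambda im,p:cv2.resize(im[int(p[1])-60:int(p[1])+50,int(p[0])-40:int(p[0])+40],None,fx=5,fy=5,interpolation=cv2.INTER_CUBIC)
cv2.imwrite('pics/c6.png',np.hstack([f(a,u),f(b,w)]))"
```

```text
[517.17288695  83.88681665 207.68641434] [ 3.14085570e+00 -2.67499492e-03 -2.69618280e+00] [-0.11574112  0.48286844 -0.14248498  1.88908707  0.09374773  0.77878843
  1.70708043]
```

View pics/c6.png

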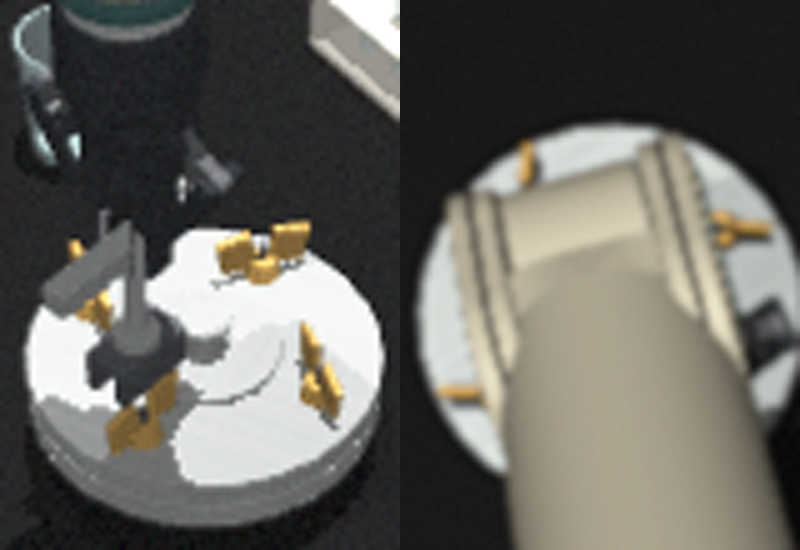

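>>> send_rows:
  series:
    - {"ax":0,"ay":0,"dx":-0.07,"dy":-0.07,"dz":0.7,"az":0,"hand":1}
    - {"ax":0,"ay":0,"dx":-0.07,"dy":-0.07,"dz":1.6,"az":0,"hand":1}
    - {"ax":0,"ay":0,"dx":-0.07,"dy":-0.07,"dz":2.6,"az":0,"hand":1}
    - {"ax":0,"ay":0,"dx":-0.07,"dy":-0.07,"dz":3.5,"az":0,"hand":1}
    - {"ax":0,"ay":0,"dx":-0.07,"dy":-0.07,"dz":3.5,"az":0,"hand":1}
    - {"ax":0,"ay":0,"dx":-0.07,"dy":-0.07,"dz":3.5,"az":0,"hand":1}

```text
clock: 9.85
eef_pos: [518.6, 83.2, 173.9]
tool_rot: [3.141, -0.001, -2.696]
force: [0.9, 0.2, -4.1]
width: 14.9
gripper_force: 59.8
```

>>> send_rows:
  series:
    - {"ax":0,"ay":0,"dx":0,"dy":0,"dz":0,"az":0.1,"hand":1}
    - {"ax":0,"ay":0,"dx":0,"dy":0,"dz":0,"az":0.2,"hand":1}
    - {"ax":0,"ay":0,"dx":0,"dy":0,"dz":0,"az":0.3,"hand":1}
    - {"ax":0,"ay":0,"dx":0,"dy":0,"dz":0,"az":0.4,"hand":1}
    - {"ax":0,"ay":0,"dx":0,"dy":0,"dz":0,"az":0.5,"hand":1}
    - {"ax":0,"ay":0,"dx":0,"dy":0,"dz":0,"az":0.6,"hand":1}
    - {"ax":0,"ay":0,"dx":0,"dy":0,"dz":0,"az":0.67,"hand":1}
    - {"ax":0,"ay":0,"dx":0,"dy":0,"dz":0,"az":0.67,"hand":1}
    - {"ax":0,"ay":0,"dx":0,"dy":0,"dz":0,"az":0.67,"hand":1}
    - {"ax":0,"ay":0,"dx":0,"dy":0,"dz":0,"az":0.67,"hand":1}

```text
clock: 10.85
eef_pos: [518.8, 83.8, 174.5]
tool_rot: [3.141, -0.0, 2.918]
force: [-1.5, 2.3, -4.2]
width: 15.0
gripper_force: 59.9
```

>>> send_rows:
  series:
    - {"ax":0,"ay":0,"dx":0,"dy":0,"dz":0,"az":0,"hand":1}
    - {"ax":0,"ay":0,"dx":0,"dy":0,"dz":0,"az":0,"hand":1}

```text
clock: 11.05
eef_pos: [518.8, 83.7, 174.4]
tool_rot: [3.141, -0.0, 2.917]
force: [-1.7, 2.8, -3.1]
width: 14.9
gripper_force: 60.0
```

```bash
python3 -c "
from h import *
s=read_state();print(s['eef_pos'],s['tool_rot'],s['torque'],s['force'],s['qpos'])
for n in('side','top'): snap(n,n[0]+'4')
d=load('s4');u=proj(d,[577,131,110]);e=load('t4');w=proj(e,[577,131,110])
a=cv2.imread('pics/s4.png');b=cv2.imread('pics/t4.png')
f=lambda im,p:cv2.resize(im[int(p[1])-60:int(p[1])+50,int(p[0])-40:int(p[0])+40],None,fx=5,fy=5,interpolation=cv2.INTER_CUBIC)
cv2.imwrite('pics/c7.png',np.hstack([f(a,u),f(b,w)]))"
```

```text
[518.79107465  83.67687207 174.44503075] [ 3.14082494e+00 -1.25748657e-04  2.91741294e+00] [0.91409178 0.407334   0.05576771] [-1.6728008   2.83415985 -3.08316666] [-0.25258039  0.52881752  0.05825228  1.92545571 -0.04743262  0.68840749
  1.18098123]
```

View pics/c7.png

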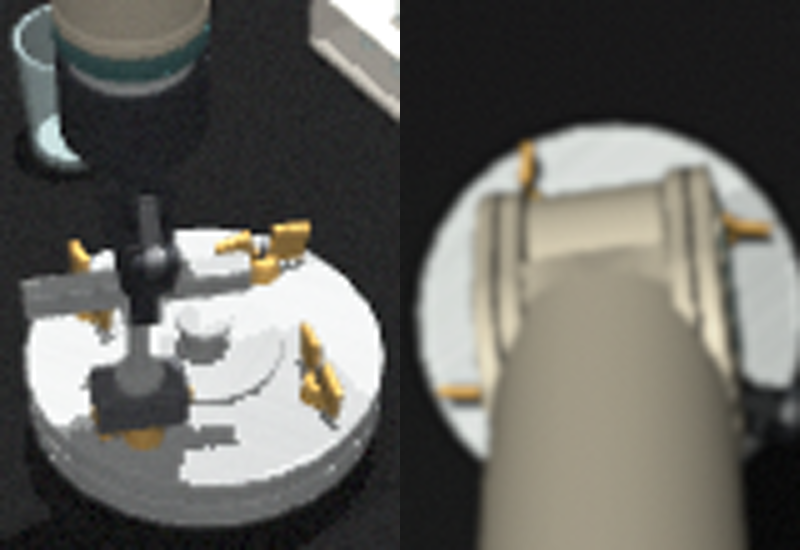

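Side view: the fork sits down over nut C at (140,400) and has turned it. In the top view, nut A's wing at (527,165) is now near 45° to its radius. I'll carry C on to its stop.

>>> send_rows:
  series:
    - {"ax":0,"ay":0,"dx":0,"dy":0,"dz":0,"az":0.1,"hand":1}
    - {"ax":0,"ay":0,"dx":0,"dy":0,"dz":0,"az":0.2,"hand":1}
    - {"ax":0,"ay":0,"dx":0,"dy":0,"dz":0,"az":0.3,"hand":1}
    - {"ax":0,"ay":0,"dx":0,"dy":0,"dz":0,"az":0.4,"hand":1}
    - {"ax":0,"ay":0,"dx":0,"dy":0,"dz":0,"az":0.5,"hand":1}
    - {"ax":0,"ay":0,"dx":0,"dy":0,"dz":0,"az":0.6,"hand":1}
    - {"ax":0,"ay":0,"dx":0,"dy":0,"dz":0,"az":0.68,"hand":1}
    - {"ax":0,"ay":0,"dx":0,"dy":0,"dz":0,"az":0.74,"hand":1}
    - {"ax":0,"ay":0,"dx":0,"dy":0,"dz":0,"az":0.76,"hand":1}
    - {"ax":0,"ay":0,"dx":0,"dy":0,"dz":0,"az":0.76,"hand":1}

```text
clock: 12.15
eef_pos: [519.2, 83.8, 174.4]
tool_rot: [3.141, 0.0, 2.158]
force: [1.5, 2.8, -4.4]
width: 14.4
gripper_force: 59.8
```

```bash
python3 -c "
from h import *
s=read_state();print(s['eef_pos'],s['tool_rot'],s['torque'],s['force'],s['qpos'])"
python3 mv.py  518.4 82.9 219 2.237 636 178.2 219 2.991
```

```text
[519.18634132  83.77697777 174.37215164] [3.14066667e+00 6.31806320e-05 2.15824425e+00] [ 1.07521098 -0.11888581  0.10794306] [ 1.52187943  2.76557735 -4.35501365] [-0.40283336  0.54388091  0.28065882  1.92939544 -0.22554815  0.69754502
  0.60041045]
1 dx 0.22 dy 15.13 dz -0.00 cm az -0.754
```

>>> send_rows:
  series:
    - {"ax":0,"ay":0,"dx":0,"dy":0,"dz":0,"az":-0.08,"hand":1}
    - {"ax":0,"ay":0,"dx":0,"dy":0,"dz":-1.5,"az":-0.08,"hand":1}
    - {"ax":0,"ay":0,"dx":0,"dy":0,"dz":-3,"az":-0.08,"hand":1}
    - {"ax":0,"ay":0,"dx":0,"dy":0,"dz":-4.5,"az":-0.08,"hand":1}
    - {"ax":0,"ay":0,"dx":0,"dy":0,"dz":-4.5,"az":-0.08,"hand":1}

```text
clock: 12.65
eef_pos: [520.6, 81.5, 221.0]
tool_rot: [3.139, 0.004, 2.236]
force: [1.1, -0.6, -3.1]
width: 15.1
gripper_force: 59.9
```

>>> send_rows:
  series:
    - {"ax":0,"ay":0,"dx":0.3,"dy":15.1,"dz":0,"az":-0.783,"hand":1}
    - {"ax":0,"ay":0,"dx":0.3,"dy":15.1,"dz":0,"az":-0.783,"hand":1}
    - {"ax":0,"ay":0,"dx":0.3,"dy":15.1,"dz":0,"az":-0.783,"hand":1}
    - {"ax":0,"ay":0,"dx":0.3,"dy":15.1,"dz":0,"az":-0.783,"hand":1}
    - {"ax":0,"ay":0,"dx":0.3,"dy":15.1,"dz":0,"az":-0.783,"hand":1}
    - {"ax":0,"ay":0,"dx":0.3,"dy":15.1,"dz":0,"az":-0.783,"hand":1}
    - {"ax":0,"ay":0,"dx":0.3,"dy":15.1,"dz":0,"az":-0.783,"hand":1}
    - {"ax":0,"ay":0,"dx":0.3,"dy":15.1,"dz":0.5,"az":-0.783,"hand":1}
    - {"ax":0,"ay":0,"dx":0.3,"dy":15.1,"dz":1,"az":-0.783,"hand":1}
    - {"ax":0,"ay":0,"dx":0.3,"dy":15.1,"dz":1,"az":-0.783,"hand":1}

```text
clock: 13.65
eef_pos: [634.8, 178.6, 208.2]
tool_rot: [-3.141, -0.002, 3.019]
force: [-0.4, 0.1, -4.7]
width: 15.3
gripper_force: 60.1
```

>>> send_rows:
  series:
    - {"ax":0,"ay":0,"dx":0,"dy":0,"dz":0.7,"az":0,"hand":1}
    - {"ax":0,"ay":0,"dx":0,"dy":0,"dz":1.6,"az":0,"hand":1}
    - {"ax":0,"ay":0,"dx":0,"dy":0,"dz":2.6,"az":0,"hand":1}
    - {"ax":0,"ay":0,"dx":0,"dy":0,"dz":3.5,"az":0,"hand":1}
    - {"ax":0,"ay":0,"dx":0,"dy":0,"dz":3.5,"az":0,"hand":1}
    - {"ax":0,"ay":0,"dx":0,"dy":0,"dz":3.5,"az":0,"hand":1}

```text
clock: 14.25
eef_pos: [635.6, 178.8, 173.9]
tool_rot: [-3.141, -0.001, 3.02]
force: [0.5, 0.7, -4.5]
width: 15.3
gripper_force: 60.2
```

>>> send_rows:
  series:
    - {"ax":0,"ay":0,"dx":0,"dy":0,"dz":0,"az":0.1,"hand":1}
    - {"ax":0,"ay":0,"dx":0,"dy":0,"dz":0,"az":0.2,"hand":1}
    - {"ax":0,"ay":0,"dx":0,"dy":0,"dz":0,"az":0.31,"hand":1}
    - {"ax":0,"ay":0,"dx":0,"dy":0,"dz":0,"az":0.42,"hand":1}
    - {"ax":0,"ay":0,"dx":0,"dy":0,"dz":0,"az":0.53,"hand":1}
    - {"ax":0,"ay":0,"dx":0,"dy":0,"dz":0,"az":0.64,"hand":1}
    - {"ax":0,"ay":0,"dx":0,"dy":0,"dz":0,"az":0.75,"hand":1}
    - {"ax":0,"ay":0,"dx":0,"dy":0,"dz":0,"az":0.83,"hand":1}
    - {"ax":0,"ay":0,"dx":0,"dy":0,"dz":0,"az":0.865,"hand":1}
    - {"ax":0,"ay":0,"dx":0,"dy":0,"dz":0,"az":0.865,"hand":1}

```text
clock: 15.25
eef_pos: [635.9, 179.2, 174.6]
tool_rot: [3.141, 0.0, 2.156]
force: [-0.2, -0.3, -3.8]
width: 15.0
gripper_force: 60.2
```

>>> send_rows:
  series:
    - {"ax":0,"ay":0,"dx":0,"dy":0,"dz":0,"az":0,"hand":1}
    - {"ax":0,"ay":0,"dx":0,"dy":0,"dz":0,"az":0,"hand":1}

```text
clock: 15.45
eef_pos: [635.9, 179.1, 174.6]
tool_rot: [3.141, -0.0, 2.156]
force: [-0.3, 1.2, -3.0]
width: 14.8
gripper_force: 60.3
```

```bash
python3 -c "
from h import *
s=read_state();print(s['eef_pos'],s['tool_rot'],s['torque'],s['force'],s['qpos'])"
python3 mv.py  636 178.2 219 2.235 624.8 72.5 219 1.483
```

```text
[635.87870682 179.09109715 174.6123329 ] [ 3.14080360e+00 -3.03417409e-04  2.15562986e+00] [0.11004061 0.03457439 0.07749027] [-0.30648248  1.19604763 -3.03424185] [-0.48462147  0.72082646  0.29362341  1.54802316 -0.2453579   0.90849772
  0.47622881]
1 dx -7.63 dy -7.40 dz -0.00 cm az 0.752
```

>>> send_rows:
  series:
    - {"ax":0,"ay":0,"dx":0,"dy":0,"dz":0,"az":-0.08,"hand":1}
    - {"ax":0,"ay":0,"dx":0,"dy":0,"dz":-1.5,"az":-0.08,"hand":1}
    - {"ax":0,"ay":0,"dx":0,"dy":0,"dz":-3,"az":-0.08,"hand":1}
    - {"ax":0,"ay":0,"dx":0,"dy":0,"dz":-4.5,"az":-0.08,"hand":1}
    - {"ax":0,"ay":0,"dx":0,"dy":0,"dz":-4.5,"az":-0.08,"hand":1}

```text
clock: 15.95
eef_pos: [637.8, 179.0, 222.9]
tool_rot: [3.136, 0.002, 2.233]
force: [0.6, -0.1, -3.7]
width: 15.1
gripper_force: 60.3
```

>>> send_rows:
  series:
    - {"ax":0,"ay":0,"dx":-7.6,"dy":-7.4,"dz":0,"az":0.752,"hand":1}
    - {"ax":0,"ay":0,"dx":-7.6,"dy":-7.4,"dz":0,"az":0.752,"hand":1}
    - {"ax":0,"ay":0,"dx":-7.6,"dy":-7.4,"dz":0,"az":0.752,"hand":1}
    - {"ax":0,"ay":0,"dx":-7.6,"dy":-7.4,"dz":0,"az":0.752,"hand":1}
    - {"ax":0,"ay":0,"dx":-7.6,"dy":-7.4,"dz":0,"az":0.752,"hand":1}
    - {"ax":0,"ay":0,"dx":-7.6,"dy":-7.4,"dz":0,"az":0.752,"hand":1}
    - {"ax":0,"ay":0,"dx":-7.6,"dy":-7.4,"dz":0,"az":0.752,"hand":1}
    - {"ax":0,"ay":0,"dx":-7.6,"dy":-7.4,"dz":0.5,"az":0.752,"hand":1}
    - {"ax":0,"ay":0,"dx":-7.6,"dy":-7.4,"dz":1,"az":0.752,"hand":1}
    - {"ax":0,"ay":0,"dx":-7.6,"dy":-7.4,"dz":1,"az":0.752,"hand":1}

```text
clock: 16.95
eef_pos: [623.4, 73.4, 208.2]
tool_rot: [-3.139, 0.0, 1.484]
force: [0.3, 0.1, -4.3]
width: 14.8
gripper_force: 60.2
```

```bash
python3 -c "
from h import *
s=read_state();print(s['eef_pos'],s['tool_rot'],s['qpos'])
for n in('side','top'): snap(n,n[0]+'5')
d=load('s5');u=proj(d,[577,131,110]);e=load('t5');w=proj(e,[577,131,110])
a=cv2.imread('pics/s5.png');b=cv2.imread('pics/t5.png')
f=lambda im,p:cv2.resize(im[int(p[1])-60:int(p[1])+50,int(p[0])-40:int(p[0])+40],None,fx=5,fy=5,interpolation=cv2.INTER_CUBIC)
cv2.imwrite('pics/c8.png',np.hstack([f(a,u),f(b,w)]))"
```

```text
[623.42335567  73.43976313 208.16685922] [-3.13941907e+00  1.32656527e-04  1.48354396e+00] [-0.44876942  0.6668845   0.48669916  1.61553783 -0.36313151  0.95261125
  0.07543571]
```

View pics/c8.png

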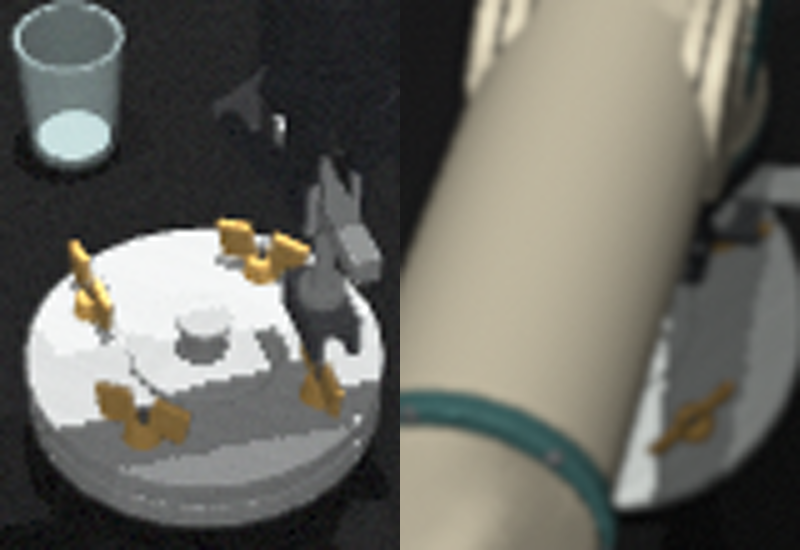

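A and C lie along the rim, and the fork stands over nut B at side (322,335). I'll descend on B.

>>> send_rows:
  series:
    - {"ax":0,"ay":0,"dx":-0.05,"dy":0,"dz":0.7,"az":0,"hand":1}
    - {"ax":0,"ay":0,"dx":-0.05,"dy":0,"dz":1.6,"az":0,"hand":1}
    - {"ax":0,"ay":0,"dx":-0.05,"dy":0,"dz":2.6,"az":0,"hand":1}
    - {"ax":0,"ay":0,"dx":-0.05,"dy":0,"dz":3.5,"az":0,"hand":1}
    - {"ax":0,"ay":0,"dx":-0.05,"dy":0,"dz":3.5,"az":0,"hand":1}
    - {"ax":0,"ay":0,"dx":-0.05,"dy":0,"dz":3.5,"az":0,"hand":1}

```text
clock: 17.65
eef_pos: [624.1, 72.8, 173.8]
tool_rot: [-3.141, 0.0, 1.483]
force: [0.1, 0.5, -3.8]
width: 15.0
gripper_force: 60.2
```

>>> send_rows:
  series:
    - {"ax":0,"ay":0,"dx":0,"dy":0,"dz":0,"az":0.1,"hand":1}
    - {"ax":0,"ay":0,"dx":0,"dy":0,"dz":0,"az":0.21,"hand":1}
    - {"ax":0,"ay":0,"dx":0,"dy":0,"dz":0,"az":0.32,"hand":1}
    - {"ax":0,"ay":0,"dx":0,"dy":0,"dz":0,"az":0.43,"hand":1}
    - {"ax":0,"ay":0,"dx":0,"dy":0,"dz":0,"az":0.54,"hand":1}
    - {"ax":0,"ay":0,"dx":0,"dy":0,"dz":0,"az":0.65,"hand":1}
    - {"ax":0,"ay":0,"dx":0,"dy":0,"dz":0,"az":0.76,"hand":1}
    - {"ax":0,"ay":0,"dx":0,"dy":0,"dz":0,"az":0.85,"hand":1}
    - {"ax":0,"ay":0,"dx":0,"dy":0,"dz":0,"az":0.898,"hand":1}
    - {"ax":0,"ay":0,"dx":0,"dy":0,"dz":0,"az":0.898,"hand":1}

```text
clock: 18.65
eef_pos: [624.2, 73.3, 174.7]
tool_rot: [-3.141, -0.0, 0.585]
force: [-0.9, -0.5, -2.6]
width: 15.2
gripper_force: 60.4
```

>>> send_rows:
  series:
    - {"ax":0,"ay":0,"dx":0,"dy":0,"dz":0,"az":0,"hand":1}
    - {"ax":0,"ay":0,"dx":0,"dy":0,"dz":0,"az":0,"hand":1}

```text
clock: 18.85
eef_pos: [624.3, 73.3, 174.5]
tool_rot: [-3.141, -0.001, 0.586]
force: [-0.4, 0.7, -2.7]
width: 15.2
gripper_force: 60.4
```

```bash
python3 -c "
from h import *
s=read_state();print(s['eef_pos'],s['tool_rot'],s['torque'],s['force'],s['qpos'])"
python3 mv.py  624.8 72 219 0.665 529.8 188.3 219 1.548
```

```text
[624.25762486  73.26428458 174.51815606] [-3.14107686e+00 -5.73008040e-04  5.85844464e-01] [0.19705163 0.22398763 0.02361234] [-0.3668853   0.71272986 -2.69835863] [-0.56680225  0.76674627  0.71464604  1.65154881 -0.5933474   0.95163079
 -0.62029315]
1 dx -0.30 dy -15.01 dz -0.00 cm az -0.883
```

>>> send_rows:
  series:
    - {"ax":0,"ay":0,"dx":0,"dy":0,"dz":0,"az":-0.08,"hand":1}
    - {"ax":0,"ay":0,"dx":0,"dy":0,"dz":-1.5,"az":-0.08,"hand":1}
    - {"ax":0,"ay":0,"dx":0,"dy":0,"dz":-3,"az":-0.08,"hand":1}
    - {"ax":0,"ay":0,"dx":0,"dy":0,"dz":-4.5,"az":-0.08,"hand":1}
    - {"ax":0,"ay":0,"dx":0,"dy":0,"dz":-4.5,"az":-0.08,"hand":1}

```text
clock: 19.35
eef_pos: [626.4, 72.4, 222.9]
tool_rot: [3.138, -0.005, 0.664]
force: [1.4, -0.6, -4.9]
width: 14.7
gripper_force: 60.3
```

>>> send_rows:
  series:
    - {"ax":0,"ay":0,"dx":-0.3,"dy":-15,"dz":0,"az":-0.883,"hand":1}
    - {"ax":0,"ay":0,"dx":-0.3,"dy":-15,"dz":0,"az":-0.883,"hand":1}
    - {"ax":0,"ay":0,"dx":-0.3,"dy":-15,"dz":0,"az":-0.883,"hand":1}
    - {"ax":0,"ay":0,"dx":-0.3,"dy":-15,"dz":0,"az":-0.883,"hand":1}
    - {"ax":0,"ay":0,"dx":-0.3,"dy":-15,"dz":0,"az":-0.883,"hand":1}
    - {"ax":0,"ay":0,"dx":-0.3,"dy":-15,"dz":0,"az":-0.883,"hand":1}
    - {"ax":0,"ay":0,"dx":-0.3,"dy":-15,"dz":0,"az":-0.883,"hand":1}
    - {"ax":0,"ay":0,"dx":-0.3,"dy":-15,"dz":0,"az":-0.883,"hand":1}
    - {"ax":0,"ay":0,"dx":-0.3,"dy":-15,"dz":1,"az":-0.883,"hand":1}
    - {"ax":0,"ay":0,"dx":-0.3,"dy":-15,"dz":1,"az":-0.883,"hand":1}

```text
clock: 20.35
eef_pos: [528.2, 188.8, 207.7]
tool_rot: [-3.139, 0.001, 1.546]
force: [-0.1, 0.2, -4.1]
width: 14.8
gripper_force: 60.5
```

>>> send_rows:
  series:
    - {"ax":0,"ay":0,"dx":0,"dy":0,"dz":0.7,"az":0,"hand":1}
    - {"ax":0,"ay":0,"dx":0,"dy":0,"dz":1.6,"az":0,"hand":1}
    - {"ax":0,"ay":0,"dx":0,"dy":0,"dz":2.6,"az":0,"hand":1}
    - {"ax":0,"ay":0,"dx":0,"dy":0,"dz":3.5,"az":0,"hand":1}
    - {"ax":0,"ay":0,"dx":0,"dy":0,"dz":3.5,"az":0,"hand":1}
    - {"ax":0,"ay":0,"dx":0,"dy":0,"dz":3.5,"az":0,"hand":1}

```text
clock: 20.95
eef_pos: [529.3, 188.9, 174.0]
tool_rot: [-3.141, 0.0, 1.548]
force: [0.2, -0.1, -4.0]
width: 14.9
gripper_force: 60.5
```

>>> send_rows:
  series:
    - {"ax":0,"ay":0,"dx":0,"dy":0,"dz":0,"az":0.11,"hand":1}
    - {"ax":0,"ay":0,"dx":0,"dy":0,"dz":0,"az":0.23,"hand":1}
    - {"ax":0,"ay":0,"dx":0,"dy":0,"dz":0,"az":0.35,"hand":1}
    - {"ax":0,"ay":0,"dx":0,"dy":0,"dz":0,"az":0.47,"hand":1}
    - {"ax":0,"ay":0,"dx":0,"dy":0,"dz":0,"az":0.59,"hand":1}
    - {"ax":0,"ay":0,"dx":0,"dy":0,"dz":0,"az":0.71,"hand":1}
    - {"ax":0,"ay":0,"dx":0,"dy":0,"dz":0,"az":0.82,"hand":1}
    - {"ax":0,"ay":0,"dx":0,"dy":0,"dz":0,"az":0.91,"hand":1}
    - {"ax":0,"ay":0,"dx":0,"dy":0,"dz":0,"az":0.963,"hand":1}
    - {"ax":0,"ay":0,"dx":0,"dy":0,"dz":0,"az":0.963,"hand":1}

```text
clock: 21.95
eef_pos: [529.3, 189.6, 174.7]
tool_rot: [-3.141, -0.0, 0.586]
force: [0.7, 0.3, -3.4]
width: 14.9
gripper_force: 60.6
```

>>> send_rows:
  series:
    - {"ax":0,"ay":0,"dx":0,"dy":0,"dz":0,"az":0,"hand":1}
    - {"ax":0,"ay":0,"dx":0,"dy":0,"dz":0,"az":0,"hand":1}
    - {"ax":0,"ay":0,"dx":0,"dy":0,"dz":0,"az":-0.08,"hand":1}
    - {"ax":0,"ay":0,"dx":0,"dy":0,"dz":-1.5,"az":-0.08,"hand":1}
    - {"ax":0,"ay":0,"dx":0,"dy":0,"dz":-4,"az":-0.08,"hand":1}
    - {"ax":0,"ay":0,"dx":0,"dy":0,"dz":-7,"az":-0.08,"hand":1}
    - {"ax":0,"ay":0,"dx":0,"dy":0,"dz":-7,"az":-0.08,"hand":1}

```text
clock: 22.65
eef_pos: [532.4, 188.8, 248.0]
tool_rot: [3.138, -0.008, 0.665]
force: [0.9, 0.1, -3.5]
width: 14.8
gripper_force: 60.6
```

```bash
python3 -c "
from h import *
s=read_state();print(s['eef_pos'],s['tool_rot'],s['qpos'])"
python3 mv.py  529.8 188.3 244.3 0.665 556 -40 244.3 1.5 557 -220.5 244.3 1.5
```

```text
[532.41197527 188.77878175 247.9887022 ] [ 3.13836827 -0.00772538  0.66471136] [-0.89159255  0.60016932  0.80737794  1.76164553 -0.50982163  0.99266008
 -0.79327414]
1 dx -12.03 dy 19.58 dz -0.00 cm az -0.835
2 dx -18.00 dy 1.38 dz -0.00 cm az -0.000
```

>>> send_rows:
  series:
    - {"ax":0,"ay":0,"dx":-12,"dy":19.6,"dz":0,"az":-0.835,"hand":1}
    - {"ax":0,"ay":0,"dx":-12,"dy":19.6,"dz":0,"az":-0.835,"hand":1}
    - {"ax":0,"ay":0,"dx":-12,"dy":19.6,"dz":0,"az":-0.835,"hand":1}
    - {"ax":0,"ay":0,"dx":-12,"dy":19.6,"dz":0,"az":-0.835,"hand":1}
    - {"ax":0,"ay":0,"dx":-12,"dy":19.6,"dz":0,"az":-0.835,"hand":1}
    - {"ax":0,"ay":0,"dx":-12,"dy":19.6,"dz":0,"az":-0.835,"hand":1}
    - {"ax":0,"ay":0,"dx":-12,"dy":19.6,"dz":0,"az":-0.835,"hand":1}
    - {"ax":0,"ay":0,"dx":-12,"dy":19.6,"dz":0,"az":-0.835,"hand":1}

```text
clock: 23.45
eef_pos: [555.3, -38.3, 243.4]
tool_rot: [-3.14, -0.001, 1.499]
force: [0.8, -0.2, -4.0]
width: 14.4
gripper_force: 60.5
```

>>> send_rows:
  series:
    - {"ax":0,"ay":0,"dx":-18,"dy":1.4,"dz":0,"az":0,"hand":1}
    - {"ax":0,"ay":0,"dx":-18,"dy":1.4,"dz":0,"az":0,"hand":1}
    - {"ax":0,"ay":0,"dx":-18,"dy":1.4,"dz":0,"az":0,"hand":1}
    - {"ax":0,"ay":0,"dx":-18,"dy":1.4,"dz":0,"az":0,"hand":1}
    - {"ax":0,"ay":0,"dx":-18,"dy":1.4,"dz":0,"az":0,"hand":1}
    - {"ax":0,"ay":0,"dx":-18,"dy":1.4,"dz":0,"az":0,"hand":1}
    - {"ax":0,"ay":0,"dx":-18,"dy":1.4,"dz":0,"az":0,"hand":1}
    - {"ax":0,"ay":0,"dx":-18,"dy":1.4,"dz":0,"az":0,"hand":1}

```text
clock: 24.25
eef_pos: [557.5, -217.4, 243.9]
tool_rot: [-3.141, -0.001, 1.503]
force: [0.3, 0.0, -4.1]
width: 14.7
gripper_force: 60.5
```

```bash
python3 -c "
from h import *
s=read_state();print(s['eef_pos'],s['tool_rot'],s['qpos'])
snap('side','s6')
a=cv2.imread('pics/s6.png')
f=lambda a:cv2.resize(a,(400,500),interpolation=cv2.INTER_CUBIC)
cv2.imwrite('pics/c9.png',np.hstack([f(a[140:240,250:330]),f(a[215:325,300:388])]))"
```

```text
[ 557.46290511 -217.3515037   243.89480628] [-3.14104354e+00 -1.21829595e-03  1.50267674e+00] [ 5.86261404e-04  5.89498451e-01  5.27891075e-01  1.66196503e+00
 -3.43910485e-01  9.84826410e-01  5.79586188e-01]
```

View pics/c9.png

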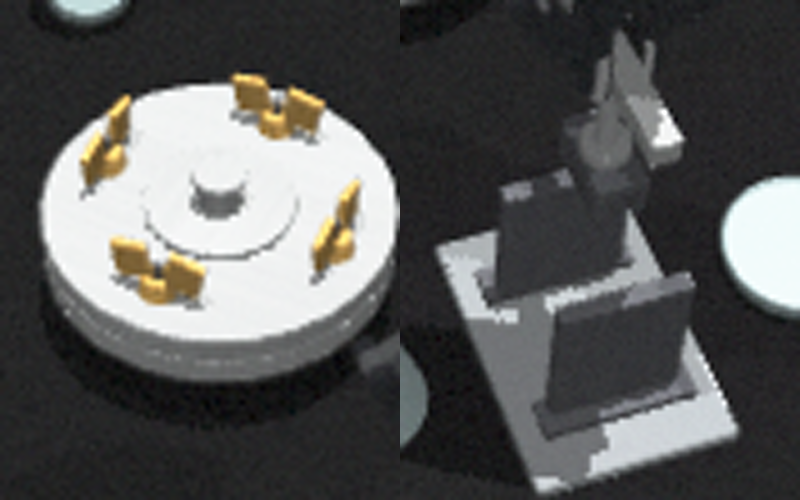

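All four nuts lie along the rim (left half). The key hangs above the gap between the cheeks (right half, about (605,160)). I'll lower it in stages.

>>> send_rows:
  series:
    - {"ax":0,"ay":0,"dx":0,"dy":0,"dz":1.5,"az":0,"hand":1}
    - {"ax":0,"ay":0,"dx":0,"dy":0,"dz":3,"az":0,"hand":1}
    - {"ax":0,"ay":0,"dx":0,"dy":0,"dz":3,"az":0,"hand":1}
    - {"ax":0,"ay":0,"dx":0,"dy":0,"dz":3,"az":0,"hand":1}

```text
clock: 24.7
eef_pos: [557.2, -219.1, 214.4]
tool_rot: [-3.141, -0.0, 1.501]
force: [0.0, -0.2, -4.0]
width: 15.5
gripper_force: 60.5
```

>>> send_rows:
  series:
    - {"ax":0,"ay":0,"dx":-0.1,"dy":0,"dz":1.5,"az":0,"hand":1}
    - {"ax":0,"ay":0,"dx":-0.1,"dy":0,"dz":3,"az":0,"hand":1}
    - {"ax":0,"ay":0,"dx":-0.1,"dy":0,"dz":4.5,"az":0,"hand":1}
    - {"ax":0,"ay":0,"dx":-0.1,"dy":0,"dz":6,"az":0,"hand":1}
    - {"ax":0,"ay":0,"dx":-0.1,"dy":0,"dz":7.5,"az":0,"hand":1}
    - {"ax":0,"ay":0,"dx":-0.1,"dy":0,"dz":9,"az":0,"hand":1}
    - {"ax":0,"ay":0,"dx":-0.1,"dy":0,"dz":10,"az":0,"hand":1}
    - {"ax":0,"ay":0,"dx":-0.1,"dy":0,"dz":10.8,"az":0,"hand":1}
    - {"ax":0,"ay":0,"dx":-0.1,"dy":0,"dz":11.1,"az":0,"hand":1}
    - {"ax":0,"ay":0,"dx":-0.1,"dy":0,"dz":11.1,"az":0,"hand":1}

```text
clock: 25.7
eef_pos: [557.0, -220.8, 103.2]
tool_rot: [-3.142, 0.0, 1.5]
force: [-0.0, -0.8, -2.9]
width: 14.9
gripper_force: 60.6
```

Lower one more millimetre, then release and retreat.

>>> send_rows:
  series:
    - {"ax":0,"ay":0,"dx":0,"dy":0,"dz":0.1,"az":0,"hand":1}
    - {"ax":0,"ay":0,"dx":0,"dy":0,"dz":0.1,"az":0,"hand":1}
    - {"ax":0,"ay":0,"dx":0,"dy":0,"dz":0.1,"az":0,"hand":0.7}
    - {"ax":0,"ay":0,"dx":0,"dy":0,"dz":0.1,"az":0,"hand":0.4}
    - {"ax":0,"ay":0,"dx":0,"dy":0,"dz":0.1,"az":0,"hand":0}
    - {"ax":0,"ay":0,"dx":0,"dy":0,"dz":0.1,"az":0,"hand":0}
    - {"ax":0,"ay":0,"dx":0,"dy":0,"dz":0.1,"az":0,"hand":0}
    - {"ax":0,"ay":0,"dx":0,"dy":0,"dz":0.1,"az":0,"hand":0}

```text
clock: 26.5
eef_pos: [557.0, -220.7, 102.4]
tool_rot: [3.141, 0.0, 1.5]
force: [0.6, -0.4, -0.3]
width: 85.3
gripper_force: 0.0
```

>>> send_rows:
  series:
    - {"ax":0,"ay":0,"dx":0,"dy":0,"dz":-2,"az":0,"hand":0}
    - {"ax":0,"ay":0,"dx":0,"dy":0,"dz":-5,"az":0,"hand":0}
    - {"ax":0,"ay":0,"dx":0,"dy":0,"dz":-9,"az":0,"hand":0}
    - {"ax":0,"ay":0,"dx":0,"dy":0,"dz":-13,"az":0,"hand":0}
    - {"ax":0,"ay":0,"dx":0,"dy":0,"dz":-16,"az":0,"hand":0}
    - {"ax":0,"ay":0,"dx":0,"dy":0,"dz":-16,"az":0,"hand":0}
    - {"ax":0,"ay":0,"dx":0,"dy":0,"dz":-16,"az":0,"hand":0}

```text
clock: 27.2
eef_pos: [557.0, -220.6, 262.7]
tool_rot: [3.141, -0.0, 1.5]
force: [-0.1, 0.1, 0.5]
width: 85.5
gripper_force: 0.0
```

```bash
python3 -c "
from h import *
s=read_state();print(s['eef_pos'],s['width'],s['force'],s['qd'].round(3))
snap('side','s7');a=cv2.imread('pics/s7.png')
f=lambda a:cv2.resize(a,(400,500),interpolation=cv2.INTER_CUBIC)
cv2.imwrite('pics/c10.png',np.hstack([f(a[140:240,250:330]),f(a[215:325,300:388])]))"
```

```text
[ 556.95854254 -220.6304922   262.66071247] 85.45705692125637 [-0.06921107  0.05302651  0.51681237] [ 0.002  0.032 -0.015  0.03  -0.003 -0.003 -0.001]
```

View pics/c10.png

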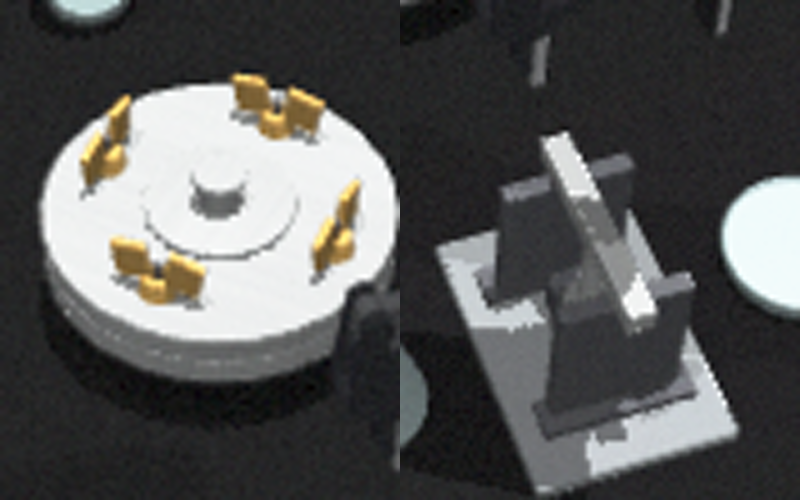

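The key lies across both cheeks at (600,230), and all four nuts lie along the rim. The gripper is clear.

```bash
python3 -c "
from cell import finish_job
print(finish_job())"
```

```text
the job is handed in; nothing more can be done
None
```

The job is handed in after about 27 s of robot time: by the last pictures all four nuts lie along the rim, turned in cross order, and the key is back across both cheeks of its rest; the judge returned no verdict.

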